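# Find the outlet key left on and release it

### The arm

A 6-joint arm with a two-finger parallel gripper is mounted at the origin on the work surface. World frame = base frame: x ahead of the robot, y to its left, z up, the work surface at z = 0. Lengths are in mm, angles in rad, forces in N, time in s.
With the tool pointing down it reaches from about 275 to 1000 mm from the base axis. Payload 8.4 kg.
Tool frame: the origin (TCP) lies between the finger pads; the fingertips stand r.nose_length ahead of it and the grasp point (between the pads) lies 8 mm behind it (r.nose_length is the distance from the TCP to the fingertips, in mm); y points along the fingers, x is the direction in which the jaws open and shut, and the axes are right-handed (so a half turn about y gives the same grasp; the last joint's range is limited). The gripper opens to 85 mm and grips with 20 to 120 N. Pads are 22 mm wide; open, the fingers measure 114 mm over their backs; the gripper's body (76 mm by 85 mm) begins 54 mm behind the grasp point. The pads swing forward as they close: fully open they stand 13 mm farther back than shut.
Start: joints at [-1.241, 0.353, 1.633, -0, 1.155, -0.002], TCP at [203.589, -590.914, 242.281] pointing down, gripper open.
Joint ranges: [-2.63, 2.63], [-0.92, 2.1], [0.06, 2.66], [-1.3, 4.44], [0, 2.69], [-3.02, 3.02]. Speed limits (rad/s): [2.22, 2.22, 2.79, 3.14, 3.14, 3.14].

### API

Orientations are given as [roll, pitch, yaw] about the fixed x, y, z axes, in that order (R = Rz(yaw) Ry(pitch) Rx(roll)).
In Python, from rig import r, cams, order gives the robot as it stands. The module is installed in compiled form; this text tells all that it offers.
- The arm moves only by the shell command python3 -m crank 'ROWS' [FORCE]. ROWS is JSON, a list of rows, each a list of 7 numbers: the turn, a rotation vector about the tool's x, y, z in degrees, then the shift along the tool's x, y, z in cm, then the opening, from -1 (shut) to 1 (fully open). A call has exactly 10 rows; each row shifts and turns the pose as measured when the row begins, along the tool's axes as they then stand; what a row does not reach is not made up. A row lasts 1/12 s, in which the tool goes at most 41.7 mm and 7.16 degrees, less where a joint would pass 70% of its speed; a pose out of reach is approached as far as the arm can. A call with a gripper value outside its range is refused whole. The fingers move at their own pace and stop on an object; FORCE is the grip in N (left out, the last holds). Time passes only in rows, so rows that do not move let the fingers close, or fill a call up. It gives the time, the measured TCP pose, the force and the opening at its end, in the units of the state.
- r.sense(): the state, without advancing time (a new reading comes with each control period).
- cams.grab_frame(name): name is "scene" or "top"; returns the picture (384x512x3 uint8, blue, green, red); there is no depth.
- cams.camera_info(name): a dict with "intrinsics" (3x3 intrinsics, pixels), "view" (4x4, takes a point from world to camera coordinates). Camera axes: x right, y up, looking along -z (the intrinsics and any distortion apply to the point x, -y, -z); pixel columns grow to the right and rows downward; lengths in mm; the calibration is good to about 2 mm. A picture is of the moment at which its call begins. camera_info takes no time and is no camera call.
- order.sign_off(): hands the job in, once; it reports no verdict.
The state is a dict: "clock": time; "qpos": joint angles; "qvel": joint speeds; "joint_efforts": joint torques, N m; "eef_pos": TCP position; "tcp_rot": TCP orientation; "contact_force": force on the tool from outside, world axes, zero at the start; "wrist_torque": the same for the moment, N m; "opening": opening from 0.0 (shut) to 1.0 (fully open).
Only numpy, scipy, OpenCV 4.12 (cv2) and the standard library are available. Lean on these libraries where they do the work, as an engineer would, in place of code of your own. Each camera call takes 0.05 s, during which the arm holds its last target.

### The job

One of the four outlets on the pinstriper's bench power box was left switched on: its key is latched down, the other three stand up. With the fingertips tap all four keys lightly, one after another from the left end of the row to the right as seen from the robot, without switching any of them, to find the latched one; then press that key right down to its stop and let it spring up, so that all four stand up. Do not press the other keys through, and leave the things standing around where they are.

Things in the scene. Friction and masses are not known exactly. Their poses are not given: they have to be found in the camera images.
- power_box: grey steel bench power box screwed to the bench, 130 mm (its x) by 360 mm (its y), top face 50 mm above the bench; origin under its centre; its own +y end is the left end as seen from the robot (it may be turned up to about 20 degrees); four round outlets 4 to 6 mm high stand on the far half of its top, one behind each key
- slot_1 (a point): fixed point on the box's top face (50 mm above the bench) at the centre of key place 1, counted from the left end of the row as seen from the robot; the places are 56 mm apart in a straight line along the box's y
- slot_2 (a point): fixed point on the box's top face (50 mm above the bench) at the centre of key place 2, counted from the left end of the row as seen from the robot; the places are 56 mm apart in a straight line along the box's y
- slot_3 (a point): fixed point on the box's top face (50 mm above the bench) at the centre of key place 3, counted from the left end of the row as seen from the robot; the places are 56 mm apart in a straight line along the box's y
- slot_4 (a point): fixed point on the box's top face (50 mm above the bench) at the centre of key place 4, counted from the left end of the row as seen from the robot; the places are 56 mm apart in a straight line along the box's y
- key_a: one of the four identical latching keys (which of the four places it has varies): fixed black frame 36 x 36 x 3 mm on the box's top face with a grey square cap of 28 x 28 mm in it; origin at the centre of the frame's underside, level with the box's top face
- key_a_top (a point): centre of the top of that key's cap, which slides straight down: 15 mm above the box's top face when up, 10 mm when latched down, 7 mm when pressed to its stop. Spring force 3 N as it starts to move, 6 N at 5 mm down, 7.8 N at the stop. The latched key does not give until pushed with about 6 N, and is set free by pressing it to its stop: it then comes up as the finger lifts. A key that is up would latch if pressed to its stop
- key_b: one of the four identical latching keys (which of the four places it has varies): fixed black frame 36 x 36 x 3 mm on the box's top face with a grey square cap of 28 x 28 mm in it; origin at the centre of the frame's underside, level with the box's top face
- key_b_top (a point): centre of the top of that key's cap, which slides straight down: 15 mm above the box's top face when up, 10 mm when latched down, 7 mm when pressed to its stop. Spring force 3 N as it starts to move, 6 N at 5 mm down, 7.8 N at the stop. The latched key does not give until pushed with about 6 N, and is set free by pressing it to its stop: it then comes up as the finger lifts. A key that is up would latch if pressed to its stop
- key_c: one of the four identical latching keys (which of the four places it has varies): fixed black frame 36 x 36 x 3 mm on the box's top face with a grey square cap of 28 x 28 mm in it; origin at the centre of the frame's underside, level with the box's top face
- key_c_top (a point): centre of the top of that key's cap, which slides straight down: 15 mm above the box's top face when up, 10 mm when latched down, 7 mm when pressed to its stop. Spring force 3 N as it starts to move, 6 N at 5 mm down, 7.8 N at the stop. The latched key does not give until pushed with about 6 N, and is set free by pressing it to its stop: it then comes up as the finger lifts. A key that is up would latch if pressed to its stop
- key_d: one of the four identical latching keys (which of the four places it has varies): fixed black frame 36 x 36 x 3 mm on the box's top face with a grey square cap of 28 x 28 mm in it; origin at the centre of the frame's underside, level with the box's top face
- key_d_top (a point): centre of the top of that key's cap, which slides straight down: 15 mm above the box's top face when up, 10 mm when latched down, 7 mm when pressed to its stop. Spring force 3 N as it starts to move, 6 N at 5 mm down, 7.8 N at the stop. The latched key does not give until pushed with about 6 N, and is set free by pressing it to its stop: it then comes up as the finger lifts. A key that is up would latch if pressed to its stop
- phone_case: bystander: clear phone case with a white rim, 150 x 76 x 10 mm, being striped on the paper towel; origin under its centre
- brush: bystander: short striping brush, 150 mm long and about 11 mm thick, lying on the bench in front of (robot side of) the power box; origin at the bench under the ferrule
- enamel_can: bystander: paint can, 68 mm across, 75 mm tall, standing behind the power box; origin under its centre
- mixing_cup: bystander: white mixing cup, 52 mm across, 45 mm tall, standing in front of the power box; origin under its centre
- reducer_bottle: bystander: small amber bottle, 28 mm across, 45 mm tall, standing on top of the power box beyond the left end of the key row; origin under its centre
- tape_roll: bystander: roll of masking tape lying flat behind the power box, 96 mm across, 20 mm tall; origin under its centre
- squeegee: bystander: grey plastic squeegee, 100 x 70 x 11 mm, lying flat on the bench beyond the left end of the power box; origin under its centre

How it is judged:
By the outcome, as a careful person would: the job done as asked, in the order asked, and still so for the second after the job is handed in, with the robot touching nothing.
It also fails if it takes over 54 s, if anything falls off the work surface, if the arm or the gripper's body presses on something with over 40 N, if the wrist force passes 120 N, or if a joint passes its speed limit or range.

## Working session

There is one attempt and no reset: what is moved stays moved. The work goes in short steps, Python scripts to look and compute and a shell command to move; the robot and the scene stay as the last step left them, time stands still between calls to the robot, and variables do not carry over. Pictures are saved under pics/ and viewed, and the job is handed in when it is done.

```bash
mkdir -p pics; python3 - <<'E'
from rig import r,cams,order
import cv2
s=r.sense(); print(s, r.nose_length)
for n in("scene","top"):
    im=cams.grab_frame(n); cv2.imwrite(f"pics/{n}0.png",im)
    i=cams.camera_info(n); print(n,i)
E
```

```text
{'clock': 0.0, 'qpos': array([-1.24140738e+00,  3.53621786e-01,  1.63416009e+00, -2.16037970e-05,
        1.15519570e+00, -2.36599181e-03]), 'qvel': array([-1.36865713e-03, -4.82631762e-04, -2.68175693e-03, -9.83546090e-05,
        2.80051583e-04, -1.36726042e-03]), 'joint_efforts': array([ 2.33097191e-03, -6.05244756e+01, -3.42066979e+01,  1.04087678e-04,
        9.26919834e-03, -9.97257018e-06]), 'eef_pos': array([ 203.42503403, -590.46748066,  241.56702747]), 'tcp_rot': array([-1.57081280e+00,  1.38497231e-03, -1.23903266e+00]), 'contact_force': array([-0.15553011,  0.23082944, -0.35456003]), 'wrist_torque': array([ 0.01398647, -0.00317286, -0.02481698]), 'opening': 0.9983798076804105} 11.0
scene {'intrinsics': array([[358.38351426,   0.        , 258.26077367],
       [  0.        , 358.38351426, 193.38969191],
       [  0.        ,   0.        ,   1.        ]]), 'view': array([[-7.32782687e-01,  6.80450450e-01, -4.08874675e-03,
         3.26192866e+02],
       [-4.72206569e-01, -5.04178317e-01,  7.23066512e-01,
         1.96450260e+02],
       [ 4.89949476e-01,  5.31781355e-01,  6.90766315e-01,
        -1.41512755e+03],
       [ 0.00000000e+00,  0.00000000e+00,  0.00000000e+00,
         1.00000000e+00]])}
top {'intrinsics': array([[397.19042375,   0.        , 255.10278907],
       [  0.        , 397.19042375, 191.3646247 ],
       [  0.        ,   0.        ,   1.        ]]), 'view': array([[ 7.57687987e-02, -9.97120183e-01,  3.22966069e-03,
        -6.06171219e+00],
       [ 9.76856057e-01,  7.48779509e-02,  2.00363510e-01,
        -5.13882844e+02],
       [-2.00028330e-01, -1.20263888e-02,  9.79716302e-01,
        -9.70287098e+02],
       [ 0.00000000e+00,  0.00000000e+00,  0.00000000e+00,
         1.00000000e+00]])}
```

View pics/scene0.png

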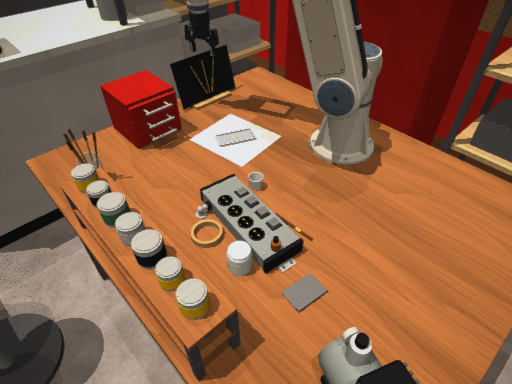

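View pics/top0.png

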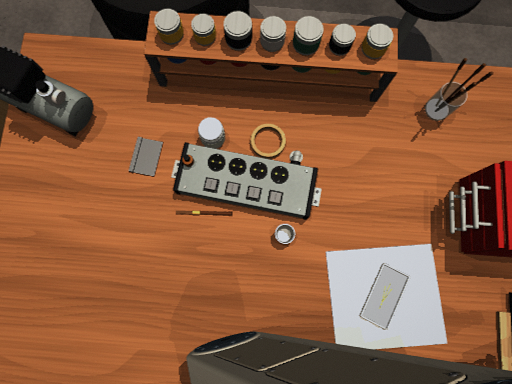

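The top view shows the box at cols 175–320, rows 142–217, with four keys at about (211,186), (233,189), (254,193) and (275,198). The bottle is at (187,160), left of the row. The scene view also shows all four keys. Next I'll zoom in and measure the keys.

```bash
cat > h.py <<'E'
import numpy as np,cv2
from rig import r,cams,order
def ray(n,uv):
    i=cams.camera_info(n);K=i["intrinsics"];V=i["view"]
    d=np.linalg.inv(K)@[uv[0],uv[1],1]; d=np.array([d[0],-d[1],-d[2]])
    R=V[:3,:3]; return -R.T@V[:3,3], R.T@d
def onz(n,uv,z):
    c,d=ray(n,uv); return c+d*(z-c[2])/d[2]
def proj(n,p):
    i=cams.camera_info(n);K=i["intrinsics"];V=i["view"]
    q=V[:3,:3]@np.array(p)+V[:3,3]; q=K@[q[0],-q[1],-q[2]]; return q[:2]/q[2]
E
python3 - <<'E'
from h import *
a=cv2.imread("pics/top0.png")[135:225,165:330]; cv2.imwrite("pics/topz.png",cv2.resize(a,None,fx=4.8,fy=4.8,interpolation=cv2.INTER_NEAREST))
a=cv2.imread("pics/scene0.png")[170:270,195:305]; cv2.imwrite("pics/scz.png",cv2.resize(a,None,fx=6,fy=6,interpolation=cv2.INTER_CUBIC))
E
```

```text
(no output)
```

View pics/topz.png

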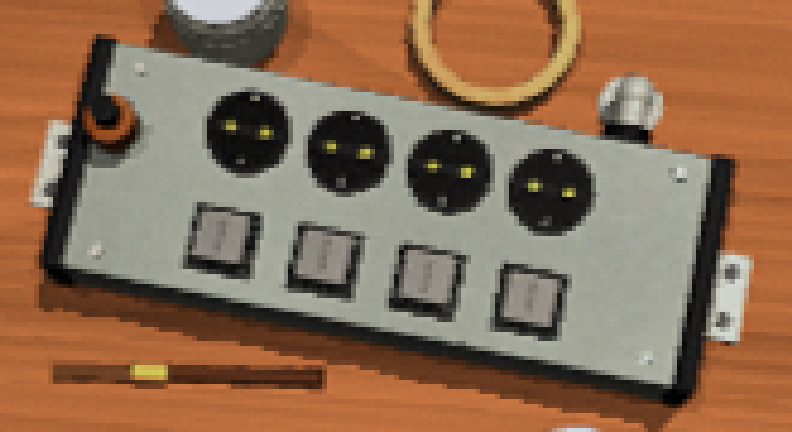

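View pics/scz.png

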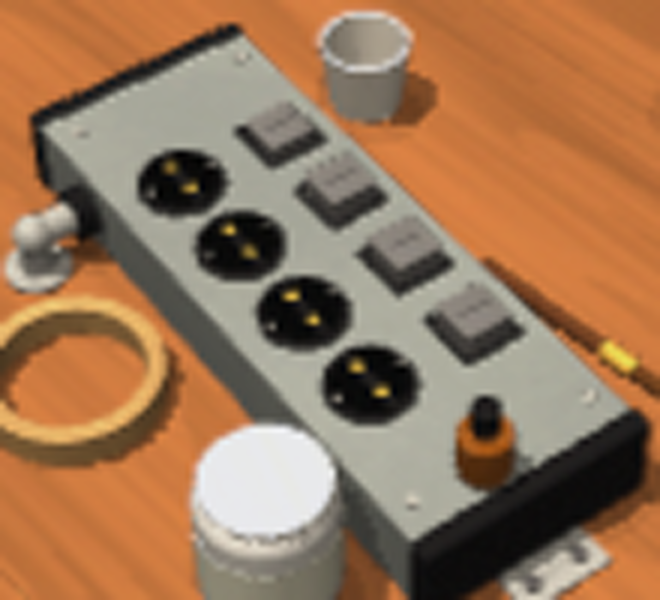

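```bash
python3 - <<'E'
from h import *
im=cv2.imread("pics/top0.png")
# box plate: greenish grey; key = dark or neutral cap
b,g,rr=[im[...,k].astype(int) for k in range(3)]
for uv in [(211,186),(222,180),(245,198),(233,189)]: print(uv,im[uv[1],uv[0]])
nonplate=((g-rr<5)|(g<110)).astype(np.uint8)
roi=np.zeros_like(nonplate); 
cv2.fillPoly(roi,[np.array([[185,170],[300,192],[296,209],[181,187]])],1)
m=nonplate&roi
n,l,st,ce=cv2.connectedComponentsWithStats(m)
P=[]
for k in range(1,n):
    if st[k,4]<60: continue
    c,(w,h),a=cv2.minAreaRect(np.argwhere(l==k)[:,::-1].astype(np.float32))
    p=onz("top",c,53)  # frame top
    print(st[k],ce[k],c,(w,h),a,p); P.append(p)
P=np.array(P); print(np.linalg.norm(np.diff(P,axis=0),axis=1))
d=P[0]-P[-1]; print("yaw",np.degrees(np.arctan2(-d[0],d[1])), P.mean(0))
# plate
pl=((abs(g-150)<40)&(g-rr>4)&(g-b>-5)).astype(np.uint8); pl[:135]=0;pl[225:]=0;pl[:,:170]=0;pl[:,325:]=0
for p in P:
    print(proj("scene",p))
E
```

```text
(211, 186) [132 140 145]
(222, 180) [154 165 164]
(245, 198) [126 134 134]
(233, 189) [133 142 148]
[ 181  170  120   40 2142] [240.77637722 189.55368814] (240.49998474121094, 189.49998474121094) (118.57319641113281, 18.416471481323242) 10.823010444641113 [514.66554347  70.88925042  53.        ]
[]
yaw -0.0 [514.66554347  70.88925042  53.        ]
[257.29780112 207.87321025]
```

```bash
python3 - <<'E'
from h import *
def seg(n,im,poly,thr):
    g=cv2.cvtColor(im,cv2.COLOR_BGR2GRAY)
    roi=np.zeros_like(g); cv2.fillPoly(roi,[np.array(poly)],1)
    S=6
    G=cv2.resize(g,None,fx=S,fy=S,interpolation=cv2.INTER_LINEAR); Rr=cv2.resize(roi,None,fx=S,fy=S,interpolation=cv2.INTER_NEAREST)
    m=((G<thr)&(Rr>0)).astype(np.uint8)
    cs,_=cv2.findContours(m,cv2.RETR_EXTERNAL,cv2.CHAIN_APPROX_NONE)
    out=[]
    for c in cs:
        if cv2.contourArea(c)<150*S*S/2: continue
        (u,v),wh,a=cv2.minAreaRect(c); out.append(((u+.5)/S-.5,(v+.5)/S-.5,wh[0]/S,wh[1]/S,a))
    return sorted(out)
im=cv2.imread("pics/top0.png")
o=seg("top",im,[[190,173],[300,192],[296,207],[186,192]],95)
P=[]
for x in o:
    p=onz("top",x[:2],52); P.append(p); print(np.round(x,2),np.round(p,1))
P=np.array(P); print(np.linalg.norm(np.diff(P,axis=0),axis=1))
d=P[0]-P[-1]; print("yaw",np.degrees(np.arctan2(-d[0],d[1])),P.mean(0))
for p in P: print(proj("scene",p))
E
```

```text
[210.89 184.61  14.25  14.32  12.53] [521.9 148.2  52. ]
[232.   189.06  14.37  14.41  11.69] [514.4  92.9  52. ]
[253.38 193.28  14.32  14.51  11.31] [507.5  37.1  52. ]
[274.69 197.32  14.48  14.41  11.31] [501.1 -18.2  52. ]
[55.86942919 56.17968429 55.70192888]
yaw -7.098366275835532 [511.22411404  64.9888026   52.        ]
[273.49986288 223.27400651]
[262.3342525  211.89591492]
[251.59061411 201.23263902]
[241.44269322 191.32084235]
```

The measured centres are 56 mm apart, as specified, and they project onto the keys in the scene view. The box yaw is about −7.1°. I'll turn the tool so the jaws lie along the box's x and shut the gripper.

```bash
python3 -m crank '[[0,-6.4,0,0,0,0,-1],[0,-6.4,0,0,0,0,-1],[0,-6.4,0,0,0,0,-1],[0,-6.4,0,0,0,0,-1],[0,-6.4,0,0,0,0,-1],[0,-6.4,0,0,0,0,-1],[0,-6.4,0,0,0,0,-1],[0,-6.4,0,0,0,0,-1],[0,-6.4,0,0,0,0,-1],[0,-6.4,0,0,0,0,-1]]' 30
cat >> h.py <<'E'
from scipy.spatial.transform import Rotation as Ro
S=[np.array([521.6,148.3]),np.array([514.7,92.8]),np.array([507.8,37.2]),np.array([500.9,-18.4])]
def go(k,ztip):
    s=r.sense(); R=Ro.from_euler('xyz',s["tcp_rot"]); p=s["eef_pos"]
    tip=p+R.apply([0,r.nose_length,0])
    t=np.array([*S[k-1],ztip])-tip
    goal=Ro.from_euler('xyz',[-np.pi/2,0,np.radians(-7.1)])
    print("t",round(s["clock"],2),"tip",tip.round(2),"shift cm tool",(R.inv().apply(t)/10).round(3),"turn",np.degrees((R.inv()*goal).as_rotvec()).round(2),"F",s["contact_force"].round(2),"open",round(s["opening"],3))
E
python3 -c "
from h import *
go(1,100)"
```

```text
clock: 0.93
eef_pos: [202.5, -587.7, 237.1]
tcp_rot: [-1.562, 0.004, -0.073]
contact_force: [-0.5, 0.1, -0.4]
opening: -0.004
t 0.93 tip [ 202.46 -587.61  226.05] shift cm tool [26.517 13.199 75.602] turn [-0.52  2.92 -0.24] F [-0.52  0.15 -0.38] open -0.004
```

```bash
python3 -m crank '[[0,0.3,0,1.3,0.2,3.8,-1],[0,0.3,0,1.3,0.2,3.8,-1],[0,0.3,0,1.3,0.2,3.8,-1],[0,0.3,0,1.3,0.2,3.8,-1],[0,0.3,0,1.3,0.2,3.8,-1],[0,0.3,0,1.3,0.2,3.8,-1],[0,0.3,0,1.3,0.2,3.8,-1],[0,0.3,0,1.3,0.2,3.8,-1],[0,0.3,0,1.3,0.2,3.8,-1],[0,0.3,0,1.3,0.2,3.8,-1]]'
python3 -c "
from h import *
go(1,100)"
```

```text
clock: 1.77
eef_pos: [365.6, -212.9, 215.6]
tcp_rot: [-1.563, 0.006, -0.127]
contact_force: [1.7, -0.7, 0.0]
opening: -0.001
t 1.77 tip [ 365.54 -212.77  204.6 ] shift cm tool [10.95  10.701 37.712] turn [-0.46 -0.21 -0.34] F [ 1.68 -0.73  0.01] open -0.001
```

```bash
python3 -m crank '[[-0.05,0,-0.03,1.2,0.8,3.9,-1],[-0.05,0,-0.03,1.2,0.8,3.9,-1],[-0.05,0,-0.03,1.2,0.8,3.9,-1],[-0.05,0,-0.03,1.2,0.8,3.9,-1],[-0.05,0,-0.03,1.2,0.8,3.9,-1],[-0.05,0,-0.03,1.2,0.8,3.9,-1],[-0.05,0,-0.03,1.2,0.8,3.9,-1],[-0.05,0,-0.03,1.2,0.8,3.9,-1],[-0.05,0,-0.03,1.2,0.8,3.9,-1],[0,0,0,0.5,0.3,2.0,-1]]'
python3 -c "
from h import *
go(1,75)"
```

```text
clock: 2.6
eef_pos: [522.7, 147.6, 142.1]
tcp_rot: [-1.571, -0.003, -0.126]
contact_force: [0.5, 0.0, 0.0]
opening: -0.001
t 2.6 tip [522.69 147.6  131.1 ] shift cm tool [-0.136  5.61   0.06 ] turn [ 0.04 -0.11  0.19] F [0.46 0.03 0.03] open -0.001
```

```bash
python3 -m crank '[[0,0,0,-0.02,0.7,0.01,-1],[0,0,0,-0.02,0.7,0.01,-1],[0,0,0,-0.02,0.7,0.01,-1],[0,0,0,-0.02,0.7,0.01,-1],[0,0,0,-0.02,0.7,0.01,-1],[0,0,0,-0.02,0.7,0.01,-1],[0,0,0,-0.02,0.7,0,-1],[0,0,0,0,0.4,0,-1],[0,0,0,0,0,0,-1],[0,0,0,0,0,0,-1]]'
python3 -c "
from h import *
import cv2
go(1,65)
for n in('scene','top'):
    a=cams.grab_frame(n); a=a[150:280,180:320] if n=='scene' else a[110:240,150:330]
    cv2.imwrite(f'pics/{n}1.png',cv2.resize(a,None,fx=4,fy=4,interpolation=cv2.INTER_CUBIC))
go(1,65)"
```

```text
clock: 3.43
eef_pos: [519.3, 147.0, 81.9]
tcp_rot: [-1.573, 0.001, -0.126]
contact_force: [0.2, 0.0, 0.3]
opening: 0.001
t 3.43 tip [519.32 146.98  70.9 ] shift cm tool [0.21  0.589 0.161] turn [ 0.15 -0.12 -0.05] F [0.2  0.02 0.32] open 0.001
t 3.53 tip [519.55 147.2   71.24] shift cm tool [0.19  0.624 0.137] turn [ 0.14 -0.1  -0.02] F [ 0.22  0.49 -1.14] open -0.001
```

View pics/scene1.png

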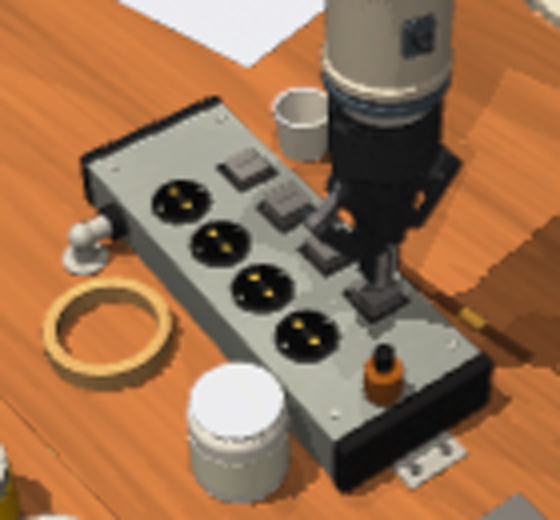

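View pics/top1.png

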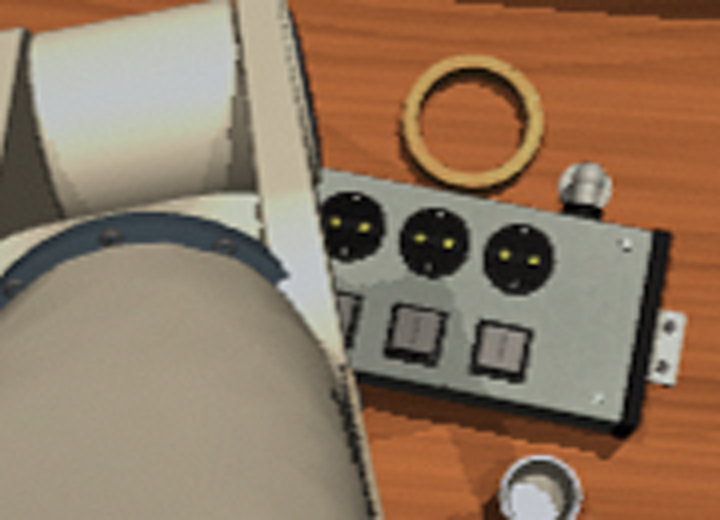

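Scene view: the shut tips are over key 1 at about (378,295) in the crop, and the bottle at (383,378) is clear. I'll start the slow descent onto key 1.

```bash
python3 -m crank '[[0,0,0,0.07,0.1,0.05,-1],[0,0,0,0.06,0.1,0.05,-1],[0,0,0,0.06,0.1,0.04,-1],[0,0,0,0,0.1,0,-1],[0,0,0,0,0.1,0,-1],[0,0,0,0,0.1,0,-1],[0,0,0,0,0,0,-1],[0,0,0,0,0,0,-1],[0,0,0,0,0,0,-1],[0,0,0,0,0,0,-1]]'
python3 -c "
from h import *
go(1,64)"
```

```text
clock: 4.37
eef_pos: [523.0, 149.2, 77.1]
tcp_rot: [-1.572, -0.002, -0.125]
contact_force: [0.2, 0.1, -0.2]
opening: -0.001
t 4.37 tip [523.05 149.15  66.07] shift cm tool [-0.133  0.207 -0.102] turn [ 0.07 -0.07  0.14] F [ 0.16  0.09 -0.17] open -0.001
```

```bash
python3 -m crank '[[0,0,0,-0.05,0.06,-0.04,-1],[0,0,0,-0.05,0.06,-0.04,-1],[0,0,0,0,0.06,0,-1],[0,0,0,0,0.06,0,-1],[0,0,0,0,0,0,-1],[0,0,0,0,0,0,-1],[0,0,0,0,0,0,-1],[0,0,0,0,0,0,-1],[0,0,0,0,0,0,-1],[0,0,0,0,0,0,-1]]'
python3 -c "
from h import *
go(1,63)"
```

```text
clock: 5.2
eef_pos: [522.2, 148.6, 75.4]
tcp_rot: [-1.572, -0.003, -0.125]
contact_force: [-1.2, 0.4, 2.2]
opening: 0.0
t 5.2 tip [522.2  148.56  64.43] shift cm tool [-0.057  0.143 -0.033] turn [ 0.04 -0.08  0.19] F [-1.21  0.43  2.18] open 0.0
```

```bash
python3 -m crank '[[0,0,0,0,0.06,0,-1],[0,0,0,0,0.06,0,-1],[0,0,0,0,0.03,0,-1],[0,0,0,0,0,0,-1],[0,0,0,0,0,0,-1],[0,0,0,0,0,0,-1],[0,0,0,0,0,0,-1],[0,0,0,0,0,0,-1],[0,0,0,0,0,0,-1],[0,0,0,0,0,0,-1]]'
python3 -c "
from h import *
go(1,63)"
```

```text
clock: 6.03
eef_pos: [522.2, 148.6, 74.0]
tcp_rot: [-1.572, -0.003, -0.125]
contact_force: [-1.9, -0.2, 3.0]
opening: 0.001
t 6.03 tip [522.23 148.57  62.99] shift cm tool [-0.059 -0.002 -0.035] turn [ 0.04 -0.08  0.19] F [-1.91 -0.24  3.05] open 0.001
```

Key 1 gives: the tip went 1.4 mm further for about 0.9 N, with first contact near z = 65. So it's up. I'll lift and move to key 2.

```bash
python3 -m crank '[[0,0,0,0,-0.5,0,-1],[0,0,0,0,-0.5,0,-1],[0,0,0,0,-0.3,-0.3,-1],[0,0,0,-0.02,0,-1.3,-1],[0,0,0,-0.02,0,-1.3,-1],[0,0,0,-0.02,0,-1.3,-1],[0,0,0,0,0,-1.2,-1],[0,0,0,0,0,-0.3,-1],[0,0,0,0,0,0,-1],[0,0,0,0,0,0,-1]]'
python3 -c "
from h import *
go(2,66)"
```

```text
clock: 6.87
eef_pos: [512.5, 84.5, 87.7]
tcp_rot: [-1.572, -0.003, -0.126]
contact_force: [-0.5, -0.2, 1.0]
opening: 0.001
t 6.87 tip [512.57  84.52  76.72] shift cm tool [0.104 1.071 0.849] turn [ 0.09 -0.13  0.15] F [-0.48 -0.19  1.04] open 0.001
```

```bash
python3 -m crank '[[0,0,0,0.05,0.2,0.4,-1],[0,0,0,0.04,0.2,0.3,-1],[0,0,0,0,0.2,0.1,-1],[0,0,0,0,0.2,0,-1],[0,0,0,0,0.15,0,-1],[0,0,0,0,0,0,-1],[0,0,0,0,0,0,-1],[0,0,0,0,0,0,-1],[0,0,0,0,0,0,-1],[0,0,0,0,0,0,-1]]'
python3 -c "
from h import *
go(2,64)"
```

```text
clock: 7.7
eef_pos: [514.9, 95.2, 76.6]
tcp_rot: [-1.572, -0.002, -0.124]
contact_force: [0.3, -0.4, 0.7]
opening: 0.003
t 7.7 tip [514.92  95.21  65.6 ] shift cm tool [ 0.008  0.16  -0.241] turn [ 0.07 -0.    0.12] F [ 0.33 -0.38  0.75] open 0.003
```

```bash
python3 -m crank '[[0,0,0,0,0,-0.15,-1],[0,0,0,0,0,-0.05,-1],[0,0,0,0,0.06,0,-1],[0,0,0,0,0.06,0,-1],[0,0,0,0,0.06,0,-1],[0,0,0,0,0.04,0,-1],[0,0,0,0,0,0,-1],[0,0,0,0,0,0,-1],[0,0,0,0,0,0,-1],[0,0,0,0,0,0,-1]]'
python3 -c "
from h import *
go(2,63)"
```

```text
clock: 8.53
eef_pos: [514.8, 92.9, 75.2]
tcp_rot: [-1.572, -0.003, -0.125]
contact_force: [-1.8, 1.1, 2.9]
opening: 0.001
t 8.53 tip [514.82  92.87  64.2 ] shift cm tool [-0.011  0.12  -0.008] turn [ 0.05 -0.04  0.16] F [-1.78  1.1   2.89] open 0.001
```

Contact at z ≈ 64–65 with about 2.9 N. I'll push a little further to check that it gives.

```bash
python3 -m crank '[[0,0,0,0,0.06,0,-1],[0,0,0,0,0.06,0,-1],[0,0,0,0,0.03,0,-1],[0,0,0,0,0,0,-1],[0,0,0,0,0,0,-1],[0,0,0,0,0,0,-1],[0,0,0,0,0,0,-1],[0,0,0,0,0,0,-1],[0,0,0,0,0,0,-1],[0,0,0,0,0,0,-1]]'
python3 -c "
from h import *
go(2,63)"
```

```text
clock: 9.37
eef_pos: [514.8, 92.9, 73.8]
tcp_rot: [-1.572, -0.003, -0.125]
contact_force: [-1.6, 0.9, 3.8]
opening: 0.004
t 9.37 tip [514.86  92.9   62.81] shift cm tool [-0.015 -0.02  -0.012] turn [ 0.05 -0.04  0.16] F [-1.56  0.86  3.78] open 0.004
```

Key 2 also gives, so it's up. On to key 3.

```bash
python3 -m crank '[[0,0,0,0,-0.5,0,-1],[0,0,0,0,-0.5,0,-1],[0,0,0,0,-0.3,-0.2,-1],[0,0,0,0,0,-1.1,-1],[0,0,0,0,0,-1.2,-1],[0,0,0,0,0,-1.2,-1],[0,0,0,0,0,-1.0,-1],[0,0,0,0,0,-0.2,-1],[0,0,0,0,0,0,-1],[0,0,0,0,0,0,-1]]'
python3 -c "
from h import *
go(3,66)"
```

```text
clock: 10.2
eef_pos: [507.6, 37.5, 87.6]
tcp_rot: [-1.572, -0.003, -0.126]
contact_force: [-0.1, -0.6, -0.8]
opening: 0.001
t 10.2 tip [507.6   37.43  76.59] shift cm tool [ 0.019  1.06  -0.019] turn [ 0.07 -0.12  0.16] F [-0.09 -0.56 -0.79] open 0.001
```

```bash
python3 -m crank '[[0,0,0,0,0.2,0,-1],[0,0,0,0,0.2,0,-1],[0,0,0,0,0.2,0,-1],[0,0,0,0,0.2,0,-1],[0,0,0,0,0.15,0,-1],[0,0,0,0,0,0,-1],[0,0,0,0,0,0,-1],[0,0,0,0,0,0,-1],[0,0,0,0,0,0,-1],[0,0,0,0,0,0,-1]]'
python3 -c "
from h import *
go(3,64)"
```

```text
clock: 11.03
eef_pos: [507.6, 38.9, 76.5]
tcp_rot: [-1.572, -0.002, -0.124]
contact_force: [-0.1, -0.3, -0.4]
opening: -0.0
t 11.03 tip [507.65  38.91  65.45] shift cm tool [ 0.036  0.146 -0.167] turn [ 0.07 -0.02  0.12] F [-0.12 -0.28 -0.43] open -0.0
```

```bash
python3 -m crank '[[0,0,0,0,0,0,-1],[0,0,0,0,0.04,0,-1],[0,0,0,0,0.06,0,-1],[0,0,0,0,0.06,0,-1],[0,0,0,0,0.04,0,-1],[0,0,0,0,0,0,-1],[0,0,0,0,0,0,-1],[0,0,0,0,0,0,-1],[0,0,0,0,0,0,-1],[0,0,0,0,0,0,-1]]'
python3 -c "
from h import *
go(3,63)"
```

```text
clock: 11.87
eef_pos: [507.8, 38.9, 75.3]
tcp_rot: [-1.572, -0.003, -0.124]
contact_force: [-1.1, 0.6, 2.9]
opening: 0.001
t 11.87 tip [507.86  38.93  64.25] shift cm tool [ 0.015  0.126 -0.172] turn [ 0.05 -0.03  0.16] F [-1.07  0.63  2.9 ] open 0.001
```

```bash
python3 -m crank '[[0,0,0,0,0.06,0,-1],[0,0,0,0,0.06,0,-1],[0,0,0,0,0.03,0,-1],[0,0,0,0,0,0,-1],[0,0,0,0,0,0,-1],[0,0,0,0,0,0,-1],[0,0,0,0,0,0,-1],[0,0,0,0,0,0,-1],[0,0,0,0,0,0,-1],[0,0,0,0,0,0,-1]]'
python3 -c "
from h import *
go(3,63)"
```

```text
clock: 12.7
eef_pos: [507.9, 39.0, 73.8]
tcp_rot: [-1.572, -0.003, -0.124]
contact_force: [-0.9, 0.5, 3.9]
opening: 0.0
t 12.7 tip [507.91  38.94  62.8 ] shift cm tool [ 0.011 -0.02  -0.174] turn [ 0.05 -0.03  0.16] F [-0.87  0.53  3.85] open 0.0
```

Key 3 is up too. Next I'll tap key 4.

```bash
python3 -m crank '[[0,0,0,0,-0.5,0,-1],[0,0,0,0,-0.5,0,-1],[0,0,0,0,-0.3,-0.3,-1],[0,0,0,0,0,-1.2,-1],[0,0,0,0,0,-1.2,-1],[0,0,0,0,0,-1.2,-1],[0,0,0,0,0,-1.0,-1],[0,0,0,0,0,-0.3,-1],[0,0,0,0,0,0,-1],[0,0,0,0,0,0,-1]]'
python3 -c "
from h import *
go(4,66)"
```

```text
clock: 13.53
eef_pos: [500.4, -19.5, 87.8]
tcp_rot: [-1.572, -0.003, -0.125]
contact_force: [-0.5, 0.3, 0.2]
opening: 0.002
t 13.53 tip [500.4  -19.51  76.85] shift cm tool [0.032 1.085 0.117] turn [ 0.07 -0.08  0.19] F [-0.54  0.33  0.16] open 0.002
```

```bash
python3 -m crank '[[0,0,0,0,0.2,0,-1],[0,0,0,0,0.2,0,-1],[0,0,0,0,0.2,0,-1],[0,0,0,0,0.2,0,-1],[0,0,0,0,0.18,0,-1],[0,0,0,0,0,0,-1],[0,0,0,0,0,0,-1],[0,0,0,0,0,0,-1],[0,0,0,0,0,0,-1],[0,0,0,0,0,0,-1]]'
python3 -c "
from h import *
go(4,64)"
```

```text
clock: 14.37
eef_pos: [500.3, -17.9, 76.4]
tcp_rot: [-1.572, -0.002, -0.123]
contact_force: [-0.6, 0.6, 0.3]
opening: 0.003
t 14.37 tip [500.37 -17.87  65.39] shift cm tool [ 0.059  0.139 -0.046] turn [0.06 0.03 0.14] F [-0.58  0.55  0.31] open 0.003
```

```bash
python3 -m crank '[[0,0,0,0,0,0,-1],[0,0,0,0,0.04,0,-1],[0,0,0,0,0.06,0,-1],[0,0,0,0,0.06,0,-1],[0,0,0,0,0.04,0,-1],[0,0,0,0,0,0,-1],[0,0,0,0,0,0,-1],[0,0,0,0,0,0,-1],[0,0,0,0,0,0,-1],[0,0,0,0,0,0,-1]]'
python3 -c "
from h import *
go(4,63)"
```

```text
clock: 15.2
eef_pos: [500.6, -18.0, 74.5]
tcp_rot: [-1.572, -0.003, -0.124]
contact_force: [0.2, -0.5, 0.1]
opening: -0.0
t 15.2 tip [500.58 -17.99  63.48] shift cm tool [ 0.036  0.048 -0.036] turn [0.06 0.02 0.17] F [ 0.15 -0.53  0.09] open -0.0
```

There's no contact at 63.5, which points to key 4 being the latched one. I'll ease down to its cap near z = 60.

```bash
python3 -m crank '[[0,0,0,0,0.06,0,-1],[0,0,0,0,0.06,0,-1],[0,0,0,0,0.06,0,-1],[0,0,0,0,0.06,0,-1],[0,0,0,0,0.04,0,-1],[0,0,0,0,0,0,-1],[0,0,0,0,0,0,-1],[0,0,0,0,0,0,-1],[0,0,0,0,0,0,-1],[0,0,0,0,0,0,-1]]'
python3 -c "
from h import *
go(4,60)"
```

```text
clock: 16.03
eef_pos: [500.5, -17.9, 71.3]
tcp_rot: [-1.572, -0.003, -0.124]
contact_force: [-0.1, 0.8, -0.5]
opening: -0.004
t 16.03 tip [500.56 -17.95  60.31] shift cm tool [ 0.039  0.032 -0.04 ] turn [0.06 0.02 0.17] F [-0.11  0.82 -0.53] open -0.004
```

```bash
python3 -m crank '[[0,0,0,0,0.03,0,-1],[0,0,0,0,0.03,0,-1],[0,0,0,0,0,0,-1],[0,0,0,0,0,0,-1],[0,0,0,0,0,0,-1],[0,0,0,0,0,0,-1],[0,0,0,0,0,0,-1],[0,0,0,0,0,0,-1],[0,0,0,0,0,0,-1],[0,0,0,0,0,0,-1]]'
python3 -c "
from h import *
go(4,60)"
```

```text
clock: 16.87
eef_pos: [500.6, -17.9, 71.2]
tcp_rot: [-1.572, -0.003, -0.124]
contact_force: [-0.5, 0.3, 2.2]
opening: 0.001
t 16.87 tip [500.65 -17.96  60.17] shift cm tool [ 0.031  0.017 -0.04 ] turn [0.06 0.02 0.18] F [-0.5   0.29  2.17] open 0.001
```

Key 4 is rigid at z ≈ 60.2: I commanded 0.6 mm and got 0.14 mm, with 2.2 N. So it is the latched key. I'll lift to end the tap, then press it to its stop.

```bash
python3 -m crank '[[0,0,0,0,-0.4,0,-1],[0,0,0,0,-0.4,0,-1],[0,0,0,0,-0.2,0,-1],[0,0,0,0,0,0,-1],[0,0,0,0,0,0,-1],[0,0,0,0,0.2,0,-1],[0,0,0,0,0.2,0,-1],[0,0,0,0,0.2,0,-1],[0,0,0,0,0,0,-1],[0,0,0,0,0,0,-1]]'
python3 -c "
from h import *
go(4,57)"
```

```text
clock: 17.7
eef_pos: [500.6, -17.9, 75.3]
tcp_rot: [-1.572, -0.003, -0.124]
contact_force: [-0.2, -0.2, 1.1]
opening: -0.0
t 17.7 tip [500.66 -17.96  64.29] shift cm tool [ 0.027  0.729 -0.04 ] turn [0.05 0.02 0.19] F [-0.21 -0.21  1.06] open -0.0
```

```bash
python3 -m crank '[[0,0,0,0,0.12,0,-1],[0,0,0,0,0.12,0,-1],[0,0,0,0,0.12,0,-1],[0,0,0,0,0.12,0,-1],[0,0,0,0,0.12,0,-1],[0,0,0,0,0.15,0,-1],[0,0,0,0,0.15,0,-1],[0,0,0,0,0.15,0,-1],[0,0,0,0,0.15,0,-1],[0,0,0,0,0.15,0,-1]]'
python3 -c "
from h import *
go(4,57)"
```

```text
clock: 18.53
eef_pos: [500.7, -18.0, 66.9]
tcp_rot: [-1.572, -0.003, -0.124]
contact_force: [-7.3, 0.4, 23.6]
opening: 0.002
t 18.53 tip [500.76 -18.    55.93] shift cm tool [ 0.019 -0.107 -0.039] turn [0.06 0.02 0.14] F [-7.33  0.44 23.58] open 0.002
```

The key is at its stop: 23.6 N and no further give at about z = 56–57. I'll let it spring up by lifting.

```bash
python3 -m crank '[[0,0,0,0,-0.1,0,-1],[0,0,0,0,-0.15,0,-1],[0,0,0,0,-0.15,0,-1],[0,0,0,0,-0.15,0,-1],[0,0,0,0,-0.1,0,-1],[0,0,0,0,-0.05,0,-1],[0,0,0,0,0,0,-1],[0,0,0,0,0,0,-1],[0,0,0,0,0,0,-1],[0,0,0,0,0,0,-1]]'
python3 -c "
from h import *
go(4,66)"
```

```text
clock: 19.37
eef_pos: [500.8, -18.0, 76.1]
tcp_rot: [-1.572, -0.003, -0.124]
contact_force: [0.2, 0.3, 1.7]
opening: -0.003
t 19.37 tip [500.8  -17.97  65.05] shift cm tool [ 0.016 -0.095 -0.041] turn [0.06 0.02 0.19] F [0.15 0.34 1.73] open -0.003
```

About 1.7 N at z = 65 suggests the cap followed the finger up. I'll retreat upward, then sideways, to look at it.

```bash
python3 -m crank '[[0,0,0,0,-0.5,0,-1],[0,0,0,0,-1.5,0,-1],[0,0,0,0,-2.5,0,-1],[0,0,0,0,-2.5,0,-1],[0,0,0,0,-2.5,0,-1],[0,0,0,0,-1,-2.5,-1],[0,0,0,0,0,-3.5,-1],[0,0,0,0,0,-3.5,-1],[0,0,0,0,0,-3.5,-1],[0,0,0,0,0,-3.5,-1]]'
python3 -m crank '[[0,0,0,-0.5,0,-3.5,-1],[0,0,0,-0.5,0,-3.5,-1],[0,0,0,-0.5,0,-3.5,-1],[0,0,0,-0.5,0,-3.5,-1],[0,0,0,-0.5,0,-3.5,-1],[0,0,0,-0.5,0,-3.5,-1],[0,0,0,0,0,-2,-1],[0,0,0,0,0,-1,-1],[0,0,0,0,0,0,-1],[0,0,0,0,0,0,-1]]'
python3 -c "
from h import *
go(4,66)
for n in('scene','top'):
    a=cams.grab_frame(n); cv2.imwrite(f'pics/{n}2.png',a)
    a=a[170:270,195:305] if n=='scene' else a[110:240,150:330]
    cv2.imwrite(f'pics/{n}2z.png',cv2.resize(a,None,fx=5 if n=='scene' else 4,fy=5 if n=='scene' else 4,interpolation=cv2.INTER_CUBIC))
for n in('scene','top'):
    d=cv2.absdiff(cv2.imread(f'pics/{n}0.png'),cv2.imread(f'pics/{n}2.png')).max(2); cv2.imwrite(f'pics/{n}d.png',d)
a=cv2.imread('pics/scene0.png')[170:270,195:305]; b=cv2.imread('pics/scene2.png')[170:270,195:305]
cv2.imwrite('pics/cmp.png',cv2.resize(np.vstack([np.hstack([a[:75],b[:75]])]),None,fx=3.6,fy=6,interpolation=cv2.INTER_CUBIC))
"
```

```text
clock: 20.2
eef_pos: [480.2, -182.0, 189.0]
tcp_rot: [-1.572, -0.004, -0.114]
contact_force: [0.9, 0.7, 0.1]
opening: 0.001
clock: 21.03
eef_pos: [416.7, -434.6, 192.6]
tcp_rot: [-1.574, -0.007, -0.12]
contact_force: [-0.4, 1.1, 0.4]
opening: -0.001
t 21.03 tip [ 416.78 -434.68  181.56] shift cm tool [ 3.27  11.429 42.377] turn [0.2  0.2  0.41] F [-0.37  1.07  0.42] open -0.001
```

View pics/scene2z.png

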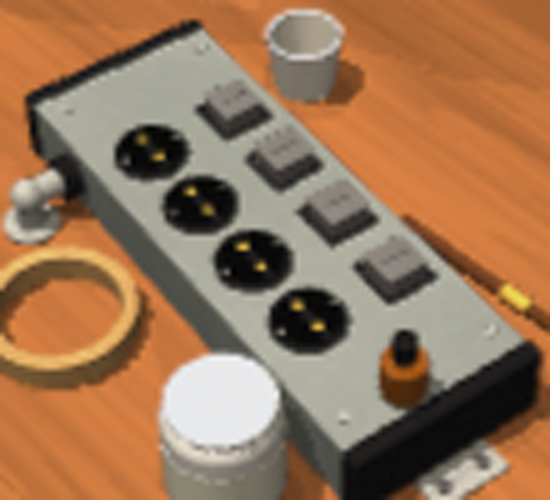

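View pics/top2.png

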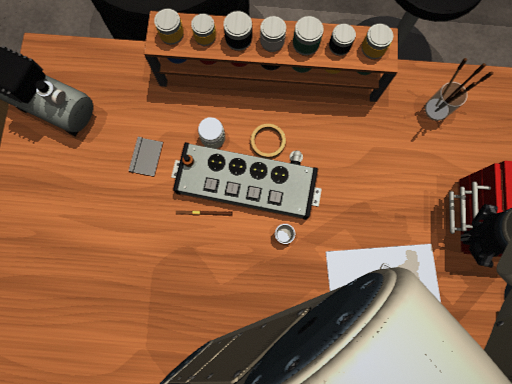

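View pics/topd.png

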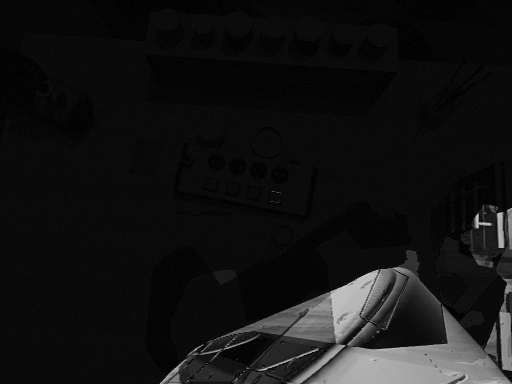

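View pics/scened.png

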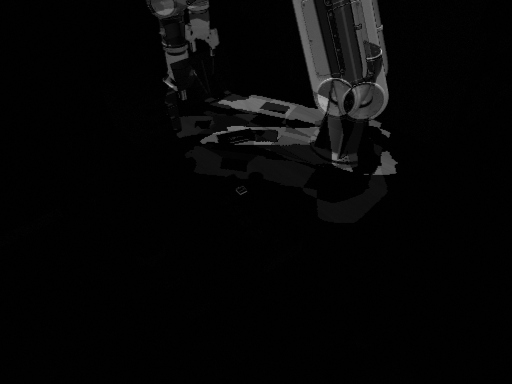

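Comparing before and after in both views, the only change on the box is key 4 at scene (241,190) and top (275,197): its cap now stands as high as the others. Keys 1–3, the bottle, can, tape, cup, brush and squeegee show no change. The remaining differences are the arm and its shadow. The arm is clear of everything, so I'm handing in.

```bash
python3 -c "
from h import *
print(r.sense()['qvel'].round(3)); print(order.sign_off())"
```

```text
[ 0.014 -0.005  0.006  0.002  0.    -0.002]
the job is handed in; nothing more can be done
None
```

The job is done and handed in at about 21 s on the robot clock, well under the 54 s limit. Key 4, at the right end of the row, was the latched one, and all four keys now stand up.

- **Tapping:** I tapped keys 1 to 4 from left to right with the fingers shut. Keys 1–3 were touched at about 65 mm above the bench and gave about 2 mm at 3–4 N, so they were up. Key 4 was first felt at about 60 mm and did not give at about 2 N, so it was latched.
- **Pressing:** I lifted off key 4, then pressed it to its stop with about 24 N. The finger lifted slowly, and a light contact at about 65 mm suggested the cap had risen with it.
- **Last checks:** The before and after pictures from both cameras show key 4 raised as the only change on the box. The bottle, can, tape roll, cup, brush and squeegee show no change. The arm stands clear of everything.
- **Limits of the checks:**
  - The phone case was partly hidden or shadowed by the arm in the last pictures, so I could not compare it pixel by pixel. The fingertips stayed at about 180 mm or higher near it.
  - At the stop, the tip height read 55.9 mm instead of 57. I put that down to the arm's height error under load, not extra travel of the key.

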